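# Fetch the espresso cup from behind the spices

### The job

Coffee is nearly ready and the espresso cup is stuck behind the spices in the wooden caddy. Take out the two things standing in front of the cup and stand them on the dark wooden board, then stand the cup upright in the middle of the top saucer. Finally put the two things back in the caddy, each upright in the very place it came from, and leave everything else where it is.

Things in the scene. Friction and masses are not known exactly. Their poses are not given: they have to be found in the camera images.
- caddy: Open tray of light wood, fixed, 160 (x, depth) x 212 (y) mm; origin: centre of underside, +x to its back wall, yaw up to 0.2. Floor 8 thick; walls 34 high, back 60. Low fins (to z = 18) at y = +/-33 part three front places: x = -40; y = 66, 0, -66. The rear is open. The cup's bowl stands close behind the gap between two front things: a gripper has hardly room at it until both are out.
- side_board: Dark wooden board lying flat, fixed, 210 (its x) x 120 (its y) x 12 mm, a small dark dot near its -x end. Origin: centre of its underside; top at z = 12 mm. The side area: two things fit on it, 100 mm apart along its x. It lies left or right of the caddy.
- grinder: Wooden pepper grinder, a plain upright cylinder 49 mm across, 130 mm tall, 0.2 kg. Origin: centre of its underside, z up.
- yellow_jar: Glass spice jar with a yellow cap and a dark label, round, 45 mm across, 102 mm tall, cap 43 mm across from 81 to 102 mm, 0.11 kg. Origin: centre of its underside, z up.
- dark_jar: Glass spice jar with a dark brown, nearly black cap with a green print on top, and a green and white label, round, 44 mm across, 101 mm tall, cap 44 mm across from 80 to 101 mm, 0.11 kg. Origin: centre of its underside, z up.
- cup: White espresso cup, reddish inside, hollow, 51 mm tall, 0.12 kg, at the rear of the caddy. Origin: at its underside, centre of the outline with handle. The bowl is centred 10 mm from it toward the cup's +y: 62 mm across at the rim, foot 43 mm. The handle, 11 mm thick, reaches 43 mm toward -y (caddy's -y within 0.15 rad). Grip the bowl along the cup's x, TCP 40 mm above the underside.
- vial: Small glass vial with a light grey cap, 25 mm across, 79 mm tall, standing at the rear of the caddy beside the cup. Stays where it is. Origin: centre of its underside.
- saucers: Stack of four white saucers with a blue line, loose, 132 mm across, 42 mm tall, 0.59 kg. Origin: centre of its underside. The flat well of the top saucer is 33 mm above the origin and about 72 mm across inside a low rising rim. Lies to the left or right of the caddy, on the other side from the board.
- sugar: White and blue painted sugar pot with a lid and two handles, 115 x 152 x 128 mm, loose, behind on the left. Bystander. Origin: centre of its underside.
- coffee: Glass coffee jar with a red cap, 82 mm across, 154 mm tall, loose, behind on the right. Bystander. Origin: centre of its underside.
Not all that is in view belongs to the job. Leave any blue or purple look-alike of the grinder alone.

How it is judged:
By the outcome, as a careful person would: the job done as asked, in the order asked, and still so for the second after the job is handed in, with the robot touching nothing.
It also fails if it takes over 96 s, if anything falls off the work surface, if the arm or the gripper's body presses on something with over 40 N, if the wrist force passes 120 N, or if a joint passes its speed limit or range.

### The arm

A 6-joint arm with a two-finger parallel gripper is mounted at the origin on a cart in front of the work surface, level with it; the furniture and walls round the work are solid. World frame = base frame: x ahead of the robot, y to its left, z up, the work surface at z = 0. Lengths are in mm, angles in rad, forces in N, time in s.
With the tool pointing down it reaches from about 400 to 925 mm from the base axis. Payload 12.5 kg.
Tool frame: the origin (TCP) lies between the finger pads, 19 mm behind the fingertips; this is the grasp point; z points along the fingers, y is the line along which they close (so a half turn about z gives the same grasp; the last joint's range is limited). The gripper opens to 95 mm and grips with 3 to 60 N. Pads are 20 mm wide; open, the fingers measure 119 mm over their backs; the gripper's body (75 mm by 180 mm) begins 59 mm behind the grasp point.
Start: joints at [1.06, 0.491, 1.559, -0, 1.092, -0.106], TCP at [246.132, 574.512, 233.461] pointing down, gripper open.
Joint ranges: [-3.1, 3.1], [-0.84, 2.19], [0.05, 2.79], [-1.13, 4.28], [0.06, 2.93], [-2.69, 2.69]. Speed limits (rad/s): [2.22, 2.22, 2.79, 3.14, 3.14, 3.14].

### API

Orientations are given as [roll, pitch, yaw] about the fixed x, y, z axes, in that order (R = Rz(yaw) Ry(pitch) Rx(roll)).
In Python, from cell import env gives the robot as it stands.
- The arm moves only by the tool arm_command, never from a script. Its argument "targets" is a list of rows, each a list of 5 numbers: the shift along the tool's x, y, z in mm, then the turn about the tool's z in degrees, then the opening, from 0 (shut) to 1 (fully open). In form: [[tx, ty, tz, roll, fingers], ...]. A call has 1 to 5 rows; each row is the pose to reach, as a shift and turn from the pose commanded when the call began, along the tool's axes at that moment; what a row does not reach only later rows make up. A row lasts 1/10 s, in which the tool goes at most 50 mm and 8.59 degrees, less where a joint would pass 70% of its speed; a pose out of reach is approached as far as the arm can. A call with a gripper value outside its range is refused whole. The fingers move at their own pace and stop on an object; the grip force is fixed at half the most. Time passes only in rows, so rows that repeat a pose let the fingers close. It gives the time, the measured TCP pose, the force, the opening and the grip force at its end, in the units of the state.
- env.state(): the state, without advancing time (a new reading comes with each control period).
- env.read_camera(name): name is "side" or "top" or "wrist"; returns a dict with "frame" (420x560x3 uint8, red, green, blue), "vertical_fov" (degrees; the focal length in pixels is half the picture's height over the tangent of half this angle, whatever the lens; pixels are square), "cx", "cy" (the principal point, pixels), "world_from_camera" (4x4, takes a point from camera to world coordinates); the wrist camera has in their place "hand_eye" (4x4, takes a point from camera to tool coordinates, whose origin is the TCP and whose axes are the flange's). Camera axes: x right, y down, z forward; pixel columns grow to the right and rows downward; lengths in mm; the calibration is good to about 2 mm. A picture is of the moment at which its call begins: read the wrist's pose just before it. There is no depth.
- env.job_done(): hands the job in; it is judged then, once.
The state is a dict: "t": time; "joints": joint angles; "qvel": joint speeds; "tau": joint torques, N m; "eef_pos": TCP position; "tcp_rot": TCP orientation; "ft_force": force on the tool from outside, world axes, zero at the start; "moment": the same for the moment, N m; "opening": opening from 0.0 (shut) to 1.0 (fully open); "grip_force": force on a finger pad.
Only numpy, scipy, OpenCV 4.12 (cv2) and the standard library are available. Lean on these libraries where they do the work, as an engineer would, in place of code of your own. Each camera call takes 0.05 s, during which the arm holds its last target. There are 200 camera calls.

## Working session

There is one attempt and no reset: what is moved stays moved. The work goes in short steps, Python scripts to look and compute and a tool call to move; the robot and the scene stay as the last step left them, time stands still between calls to the robot, and variables do not carry over. Pictures are saved under pics/ and viewed, at most 14 in all, crops included, and the job is handed in when it is done.

Besides the shell and the picture viewer there is one more tool, called after ">>>" by a JSON object that holds its "op" and its "data". arm_command: Moves the arm, as the interface text tells. Its arguments: {"type":"object","properties":{"targets":{"type":"array","items":{"type":"array","items":{"type":"number"}}}},"required":["targets"]}

```bash
ls; mkdir -p pics; cat > h.py <<'E'
import sys; sys.path.insert(0,'.')
import numpy as np, cv2, json
from scipy.spatial.transform import Rotation as R
def ray(c,u,v,T=None):
    T=np.array(c["world_from_camera"]) if T is None else T
    H=c["frame"].shape[0]; f=H/2/np.tan(np.radians(c["vertical_fov"])/2)
    d=T[:3,:3]@np.array([(u-c["cx"])/f,(v-c["cy"])/f,1.]); return T[:3,3],d
def onz(c,u,v,z,T=None):
    o,d=ray(c,u,v,T); return o+d*(z-o[2])/d[2]
def wristT(c,s):
    T=np.eye(4);T[:3,:3]=R.from_euler('xyz',s["tcp_rot"]).as_matrix();T[:3,3]=s["eef_pos"]; return T@np.array(c["hand_eye"])
def proj(c,p,T=None):
    T=np.array(c["world_from_camera"]) if T is None else T
    q=T[:3,:3].T@(np.array(p)-T[:3,3]);H=c["frame"].shape[0]; f=H/2/np.tan(np.radians(c["vertical_fov"])/2)
    return q[0]/q[2]*f+c["cx"],q[1]/q[2]*f+c["cy"]
E
python3 - <<'E'
from h import *
from cell import env
s=env.state(); print({k:np.round(v,3).tolist() for k,v in s.items()})
for n in("side","top","wrist"):
    c=env.read_camera(n); cv2.imwrite(f"pics/{n}0.png",c["frame"][:,:,::-1])
    print(n,c["vertical_fov"],c["cx"],c["cy"]); print(np.round(c.get("world_from_camera",c.get("hand_eye")),3).tolist())
    np.save(f"{n}0.npy",c,allow_pickle=True)
E
```

```text
pics
{'t': 0.0, 'joints': [1.06, 0.492, 1.559, -0.0, 1.092, -0.106], 'qvel': [-0.0, -0.0, -0.001, -0.001, -0.0, 0.001], 'tau': [0.003, -61.266, -25.818, 0.069, 0.048, -0.0], 'eef_pos': [246.015, 574.291, 232.884], 'tcp_rot': [-3.141, -0.0, 2.737], 'ft_force': [-0.043, -0.47, -0.595], 'moment': [-0.024, -0.04, -0.011], 'grip_force': 0.0, 'opening': 1.0}
side 46.365246030118165 274.4826492361876 204.3597207671508
[[0.916, -0.181, 0.359, 94.748], [-0.402, -0.41, 0.819, -1045.095], [-0.002, -0.894, -0.448, 610.526], [0.0, 0.0, 0.0, 1.0]]
top 52.93498469936707 281.8438770233246 205.49731596650176
[[-0.175, -0.96, 0.217, 352.243], [-0.985, 0.172, -0.033, 23.393], [-0.006, -0.22, -0.976, 944.555], [0.0, 0.0, 0.0, 1.0]]
wrist 67.47310729832842 278.3267018886569 208.7896906624679
[[0.001, -0.967, -0.256, 72.476], [1.0, 0.001, -0.0, 0.103], [0.001, -0.256, 0.967, -151.012], [0.0, 0.0, 0.0, 1.0]]
```

View pics/top0.png

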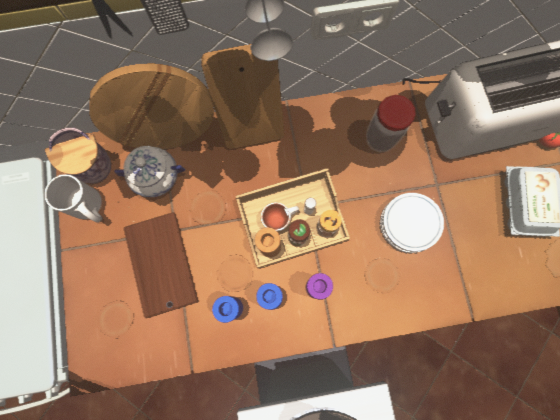

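View pics/side0.png

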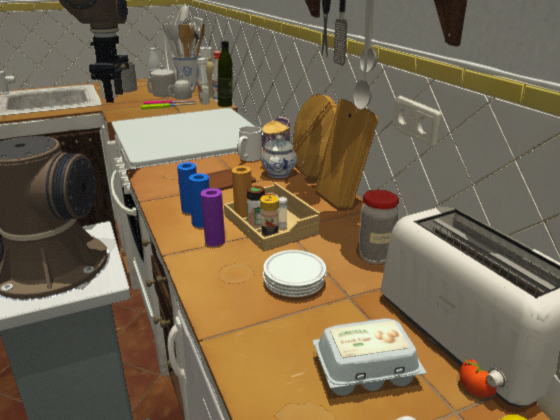

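The top view shows the caddy at about (293,218). From left to right it holds the grinder (267,240), dark jar (299,231) and yellow jar (330,222). The cup is at (275,215) and the vial at (310,205). The dark board is at (160,265) with its dot at (169,304), and the saucers are at (412,222). The blue and purple cylinders at (227,309), (269,296) and (320,286) are look-alikes to leave alone. The leaning board at (242,100) is not the flat dark one.

```bash
python3 - <<'E'
from h import *
c=np.load("top0.npy",allow_pickle=True).item()
f=c["frame"][:,:,::-1]
a=cv2.resize(f[160:275,225:360],None,fx=5,fy=5,interpolation=cv2.INTER_CUBIC)
cv2.imwrite("pics/crop1.png",a); print(a.shape)
for n,u,v,z in [("grinder",267,240,130),("dark",299,231,101),("yellow",330,222,102),("cup",275,215,51),("vial",310,205,79),("sauc",412,222,38),("board",160,265,12),("dot",169,304,12),("purple",320,286,130),("blue",269,296,130),("blue2",227,309,130)]:
    print(n,np.round(onz(c,u,v,z)))
E
```

```text
(575, 675, 3)
grinder [471.  37. 130.]
dark [482. -30. 101.]
yellow [489. -95. 102.]
cup [533.  12.  51.]
vial [536. -64.  79.]
sauc [ 468. -280.   38.]
board [475. 280.  12.]
dot [388. 270.  12.]
purple [367. -48. 130.]
blue [365.  51. 130.]
blue2 [356. 132. 130.]
```

View pics/crop1.png

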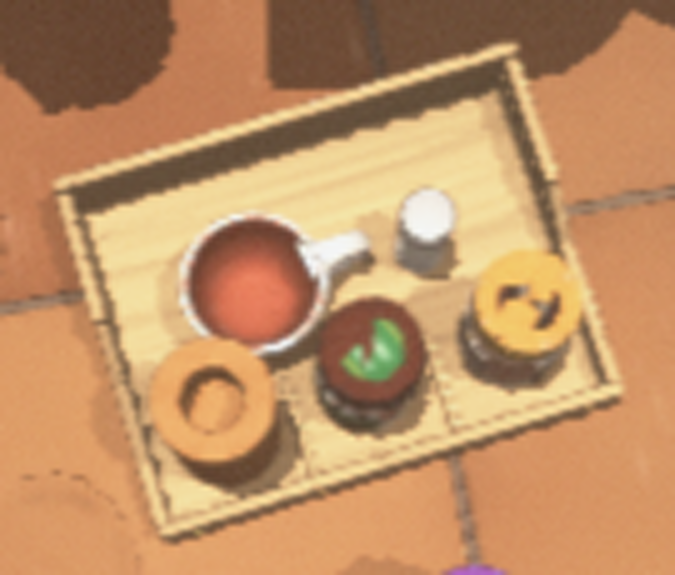

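The crop shows the cup bowl at crop (255,283), behind the gap between the grinder (213,402) and the dark jar (373,350). Those two are the ones to move. The yellow jar (525,302) and the vial (425,215) stay, and the blue and purple look-alikes are outside the caddy.

```bash
python3 - <<'E'
from h import *
c=np.load("top0.npy",allow_pickle=True).item()
C=lambda X,Y,z: onz(c,(X+.5)/5-.5+225,(Y+.5)/5-.5+160,z)
fl,fr,bl,br=C(170,535,34),C(618,390,34),C(60,187,60),C(513,48,60)
for p in(fl,fr,bl,br):print(np.round(p))
a=np.arctan2(*(-(fr-fl))[:2]); 
def yaw(v): return np.arctan2(-v[0],v[1])
th=np.mean([yaw(fl-fr),yaw(bl-br)]); ctr=np.mean([fl,fr,bl,br],0)[:2]; print("caddy",ctr,th,yaw(fl-fr),yaw(bl-br),np.linalg.norm(fl-fr),np.linalg.norm(bl-br))
Rt=np.array([[np.cos(th),-np.sin(th)],[np.sin(th),np.cos(th)]])
for n,X,Y,z,nom in[("gr",213,402,138,(-40,66)),("dark",373,350,109,(-40,0)),("cup",255,283,59,None),("vial",427,213,87,None),("yel",527,303,110,(-40,-66))]:
    p=C(X,Y,z)[:2]; print(n,np.round(p,1),"local",np.round(Rt.T@(p-ctr),1), "nominal",None if nom is None else np.round(ctr+Rt@np.array(nom),1))
f=c["frame"][:,:,::-1]; hsv=cv2.cvtColor(f,cv2.COLOR_BGR2HSV)
print(f[265,160],hsv[265,160],f[222,412],hsv[222,412])
g=f.max(2)
m=((g<110)).astype(np.uint8)*255; 
roi=np.zeros_like(m); roi[205:325,115:205]=m[205:325,115:205]
cs,_=cv2.findContours(cv2.morphologyEx(roi,cv2.MORPH_OPEN,np.ones((3,3))),cv2.RETR_EXTERNAL,cv2.CHAIN_APPROX_NONE)
k=max(cs,key=cv2.contourArea); r=cv2.minAreaRect(k); b=cv2.boxPoints(r); B=np.array([onz(c,*q,12) for q in b])[:,:2]
print("board",np.round(B).tolist(),np.round(B.mean(0)),[np.linalg.norm(B[i]-B[i-1]).round() for i in range(4)])
m=((hsv[:,:,1]<70)&(hsv[:,:,2]>120)).astype(np.uint8)*255; roi=np.zeros_like(m); roi[180:265,370:455]=m[180:265,370:455]
cs,_=cv2.findContours(roi,cv2.RETR_EXTERNAL,cv2.CHAIN_APPROX_NONE); k=max(cs,key=cv2.contourArea)
W=np.array([onz(c,*q[0],40) for q in k])[:,:2].astype(np.float32); print("sauc",cv2.minEnclosingCircle(W),cv2.fitEllipse(W))
E
```

```text
[432.  65.  34.]
[ 459. -137.   34.]
[585.  87.  60.]
[ 612. -118.   60.]
caddy [522.03584752 -25.68472539] 0.13358940383687745 0.13599890264476355 0.13117990502899138 203.8687614982204 206.78125569483532
gr [469.9  36. ] local [-43.5  68.1] nominal [473.6  34.4]
dark [483.5 -30.2] local [-38.8   0.7] nominal [482.4 -31. ]
cup [528.8  11. ] local [11.6 35.5] nominal None
vial [539.9 -64.4] local [ 12.6 -40.8] nominal None
yel [491.3 -94.6] local [-39.6 -64.2] nominal [491.2 -96.4]
[ 62  82 129] [  9 132 129] [245 245 244] [ 90   1 245]
board [[393.0, 273.0], [391.0, 263.0], [383.0, 264.0], [385.0, 274.0]] [388. 269.] [np.float64(8.0), np.float64(11.0), np.float64(8.0), np.float64(11.0)]
sauc ((468.1556396484375, -278.6806640625), 70.1282730102539) ((467.99566650390625, -278.7825927734375), (128.63462829589844, 138.5118408203125), 15.627068519592285)
```

>>> {"op": "arm_command", "data": {"targets": [[-430, -424, -20, 59, 1], [-430, -424, -20, 59, 1], [-430, -424, -20, 59, 1], [-430, -424, -20, 59, 1], [-430, -424, -20, 59, 1]]}}

```text
t: 0.65
eef_pos: [340.8, 341.4, 241.7]
tcp_rot: [3.142, -0.0, 1.981]
ft_force: [1.0, 0.9, -0.4]
opening: 0.999
grip_force: 0.0
```

```bash
cat > go.py <<'E'
# usage: go.py x y z yawdeg -> remaining shift in tool axes
from h import *
from cell import env
s=env.state(); x,y,z,w=map(float,sys.argv[1:5])
Rm=R.from_euler('xyz',s["tcp_rot"]).as_matrix()
d=Rm.T@(np.array([x,y,z])-s["eef_pos"])
print("t",round(s["t"],2),"pos",np.round(s["eef_pos"],1),"rot",np.degrees(s["tcp_rot"]).round(2),"op",round(s["opening"],3),"grip",round(s["grip_force"],1),"F",np.round(s["ft_force"],1))
print("shift",np.round(d,1),"roll",round((np.degrees(s["tcp_rot"][2])-w+180)%360-180,2))
E
python3 go.py 475 15 250 97.65
```

```text
t 0.65 pos [340.8 341.4 241.7] rot [180.    -0.   113.51] op 0.999 grip 0.0 F [ 1.   0.9 -0.4]
shift [-352.8   -7.1   -8.3] roll 15.86
```

>>> {"op": "arm_command", "data": {"targets": [[-350, -7, -8, 16, 1], [-350, -7, -8, 16, 1], [-350, -7, -8, 16, 1], [-350, -7, -8, 16, 1], [-350, -7, -8, 16, 1]]}}

```text
t: 1.15
eef_pos: [437.3, 110.6, 247.6]
tcp_rot: [3.141, -0.0, 1.708]
ft_force: [-0.2, 0.4, 0.5]
opening: 1.001
grip_force: 0.0
```

```bash
python3 go.py 475 15 250 97.65
```

```text
t 1.15 pos [437.3 110.6 247.6] rot [ 1.7998e+02 -1.0000e-02  9.7840e+01] op 1.001 grip 0.0 F [-0.2  0.4  0.5]
shift [-99.9  24.3  -2.4] roll 0.19
```

>>> {"op": "arm_command", "data": {"targets": [[-90, 23, -2, 0, 1], [-90, 23, -2, 0, 1], [-90, 23, -2, 0, 1], [-90, 23, -2, 0, 1]]}}

```text
t: 1.55
eef_pos: [471.9, 25.9, 249.1]
tcp_rot: [-3.141, -0.0, 1.705]
ft_force: [-0.2, 1.3, 0.2]
opening: 1.001
grip_force: 0.0
```

```bash
python3 - <<'E'
from h import *
from cell import env
s=env.state(); c=env.read_camera("wrist"); np.save("w1.npy",dict(c=c,s=s),allow_pickle=True)
cv2.imwrite("pics/w1.png",c["frame"][:,:,::-1]); print(np.round(s["eef_pos"],1),np.degrees(s["tcp_rot"]).round(2))
T=wristT(c,s)
for n,p in dict(grinder=(471,36,138),dark=(483.5,-30.2,109),cup=(529,11,59),fl=(432,65,34)).items(): print(n,np.round(proj(c,p,T)))
E
python3 go.py 475 15 250 97.65
```

```text
[471.9  25.9 249.1] [-1.7996e+02 -2.0000e-02  9.7700e+01]
grinder [280. 201.]
dark [283. 259.]
cup [328. 213.]
fl [249. 151.]
t 1.6 pos [471.6  26.8 249.2] rot [-1.7996e+02 -2.0000e-02  9.7800e+01] op 1.0 grip 0.0 F [0.3 1.4 0.7]
shift [-12.2   1.7  -0.8] roll 0.15
```

View pics/w1.png

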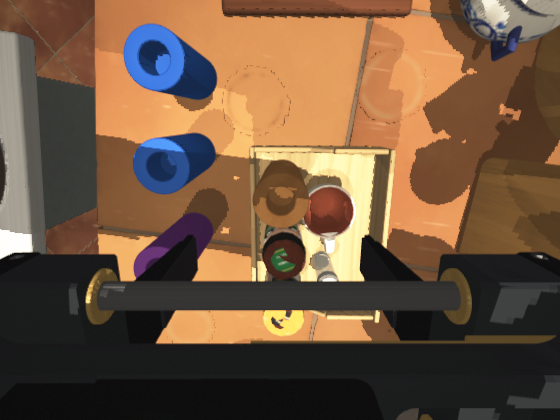

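The wrist view shows the grinder top at (281,200), the dark cap at (284,256) and the cup rim at (327,210). These agree with the top camera to within 2–3 mm, so I'll go to the grinder.

>>> {"op": "arm_command", "data": {"targets": [[9, 1, 0, 0, 1], [9, 1, 50, 0, 1], [9, 1, 90, 0, 1], [9, 1, 90, 0, 1], [9, 1, 90, 0, 1]]}}

```text
t: 2.1
eef_pos: [471.8, 36.8, 160.1]
tcp_rot: [-3.141, -0.0, 1.709]
ft_force: [0.5, 0.3, 0.3]
opening: 1.0
grip_force: 0.0
```

```bash
python3 go.py 471.5 36.3 108 97.65
```

```text
t 2.1 pos [471.8  36.8 160.1] rot [-1.7996e+02 -2.0000e-02  9.7930e+01] op 1.0 grip 0.0 F [0.5 0.3 0.3]
shift [-0.4 -0.4 52.1] roll 0.28
```

>>> {"op": "arm_command", "data": {"targets": [[0, 0, 45, 0, 1], [0, 0, 52, 0, 1], [0, 0, 52, 0, 0.7], [0, 0, 52, 0, 0.4], [0, 0, 52, 0, 0.2]]}}

```text
t: 2.6
eef_pos: [472.5, 35.7, 109.1]
tcp_rot: [3.139, 0.0, 1.708]
ft_force: [-0.1, 0.1, 0.2]
opening: 0.801
grip_force: 0.0
```

>>> {"op": "arm_command", "data": {"targets": [[0, 0, 0, 0, 0.2], [0, 0, 0, 0, 0.2], [0, 0, 0, 0, 0.2], [0, 0, 0, 0, 0.2]]}}

```text
t: 3.0
eef_pos: [472.1, 35.6, 107.7]
tcp_rot: [3.141, 0.0, 1.707]
ft_force: [-0.4, -0.5, 4.6]
opening: 0.515
grip_force: 29.8
```

>>> {"op": "arm_command", "data": {"targets": [[0, 0, -45, 0, 0.2], [0, 0, -80, 0, 0.2], [0, 0, -80, 0, 0.2]]}}

```text
t: 3.3
eef_pos: [473.2, 35.6, 190.8]
tcp_rot: [3.136, 0.001, 1.708]
ft_force: [0.5, -0.5, -2.9]
opening: 0.509
grip_force: 29.9
```

```bash
python3 - <<'E'
from h import *
c=np.load("top0.npy",allow_pickle=True).item()
P=np.array([onz(c,u,v,12)[:2] for u,v in[(125,224),(180,214),(197,302),(146,317)]]); print(P.round(),P.mean(0).round())
E
python3 go.py 525 286 188 97.65
```

```text
[[580. 347.]
 [581. 222.]
 [382. 210.]
 [370. 322.]] [478. 275.]
t 3.3 pos [473.2  35.6 190.8] rot [1.7966e+02 7.0000e-02 9.7840e+01] op 0.509 grip 29.9 F [ 0.5 -0.5 -2.9]
shift [241.   85.5   3.1] roll 0.19
```

>>> {"op": "arm_command", "data": {"targets": [[30, 11, 3, 0, 0.2], [75, 28, 3, 0, 0.2], [125, 46, 3, 0, 0.2], [170, 63, 3, 0, 0.2], [210, 77, 3, 0, 0.2]]}}

```text
t: 3.8
eef_pos: [519.2, 256.4, 183.0]
tcp_rot: [-3.14, 0.0, 1.708]
ft_force: [0.2, 0.6, -1.3]
opening: 0.509
grip_force: 29.9
```

>>> {"op": "arm_command", "data": {"targets": [[18, 7, 0, 0, 0.2], [26, 10, 0, 0, 0.2], [26, 10, 0, 0, 0.2], [26, 10, 20, 0, 0.2]]}}

```text
t: 4.2
eef_pos: [526.5, 280.6, 165.6]
tcp_rot: [3.139, -0.001, 1.707]
ft_force: [-0.3, -0.5, -1.9]
opening: 0.512
grip_force: 29.9
```

```bash
python3 go.py 527 281 113 97.65
```

```text
t 4.2 pos [526.5 280.6 165.6] rot [ 1.7983e+02 -3.0000e-02  9.7810e+01] op 0.512 grip 29.9 F [-0.3 -0.5 -1.9]
shift [ 0.3  0.4 52.6] roll 0.16
```

>>> {"op": "arm_command", "data": {"targets": [[0, 0, 30, 0, 0.2], [0, 0, 46, 0, 0.2], [0, 0, 51, 0, 0.2], [0, 0, 53, 0, 0.2], [0, 0, 53, 0, 0.2]]}}

```text
t: 4.7
eef_pos: [525.8, 280.0, 112.3]
tcp_rot: [-3.142, 0.0, 1.706]
ft_force: [-2.2, -0.6, -0.3]
opening: 0.512
grip_force: 30.0
```

>>> {"op": "arm_command", "data": {"targets": [[0, 0, 0.5, 0, 0.2], [0, 0, 0.5, 0, 0.2]]}}

```text
t: 4.9
eef_pos: [525.9, 280.3, 112.2]
tcp_rot: [3.141, 0.0, 1.707]
ft_force: [-4.2, -2.9, 8.6]
opening: 0.509
grip_force: 30.0
```

>>> {"op": "arm_command", "data": {"targets": [[0, 0, 0, 0, 0.7], [0, 0, 0, 0, 0.9], [0, 0, 0, 0, 1], [0, 0, 0, 0, 1], [0, 0, 0, 0, 1]]}}

```text
t: 5.4
eef_pos: [525.8, 281.3, 110.9]
tcp_rot: [3.142, -0.0, 1.708]
ft_force: [-0.1, 0.1, 0.0]
opening: 0.878
grip_force: 0.0
```

>>> {"op": "arm_command", "data": {"targets": [[0, 0, -30, 0, 1], [0, 0, -75, 0, 1], [0, 0, -100, 0, 1], [-40, -6, -100, 0, 1], [-85, -15, -100, 0, 1]]}}

```text
t: 5.9
eef_pos: [522.6, 195.1, 211.6]
tcp_rot: [3.14, -0.0, 1.71]
ft_force: [0.3, -0.3, -0.5]
opening: 1.004
grip_force: 0.0
```

```bash
python3 go.py 483.5 -29 190 97.65
```

```text
t 5.9 pos [522.6 195.1 211.6] rot [ 1.7988e+02 -2.0000e-02  9.7990e+01] op 1.004 grip 0.0 F [ 0.3 -0.3 -0.5]
shift [-216.5  -69.9   21.4] roll 0.34
```

>>> {"op": "arm_command", "data": {"targets": [[-45, -16, 10, 0, 1], [-90, -40, 10, 0, 1], [-130, -62, 10, 0, 1], [-160, -70, 10, 0, 1], [-160, -70, 10, 0, 1]]}}

```text
t: 6.4
eef_pos: [474.5, 24.3, 201.1]
tcp_rot: [3.141, 0.0, 1.704]
ft_force: [0.5, -0.2, -0.1]
opening: 1.0
grip_force: 0.0
```

>>> {"op": "arm_command", "data": {"targets": [[0, 0, 0, 0, 1], [0, 0, 0, 0, 1]]}}

```text
t: 6.6
eef_pos: [475.2, 27.6, 200.9]
tcp_rot: [3.141, -0.0, 1.708]
ft_force: [-0.2, 0.9, 0.2]
opening: 0.999
grip_force: 0.0
```

```bash
python3 - <<'E'
from h import *
from cell import env
s=env.state(); c=env.read_camera("wrist"); np.save("w2.npy",dict(c=c,s=s),allow_pickle=True)
T=wristT(c,s); cv2.imwrite("pics/w2.png",c["frame"][:,:,::-1]); print(np.round(s["eef_pos"],1))
for n,p in dict(dark=(483.5,-29,109),cup=(529,12,59)).items(): print(n,np.round(proj(c,p,T)))
t=env.read_camera("top"); cv2.imwrite("pics/t2.png",t["frame"][:,:,::-1])
E
python3 go.py 483.5 -29 190 97.65
```

```text
[475.2  27.6 200.9]
dark [279. 283.]
cup [331. 226.]
t 6.7 pos [475.2  27.9 200.8] rot [ 1.800e+02 -1.000e-02  9.792e+01] op 1.001 grip 0.0 F [0.2 1.4 0.2]
shift [-57.5   0.4  10.8] roll 0.27
```

View pics/w2.png

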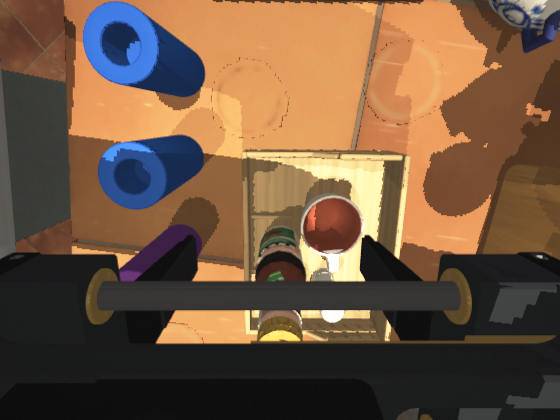

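The grinder is out. The wrist view shows the cup rim at (331,226), exactly as predicted, and the dark cap at about (281,280). The dark jar is next.

>>> {"op": "arm_command", "data": {"targets": [[-40, 0, 0, 0, 1], [-58, 0, 15, 0, 1], [-58, 0, 60, 0, 1], [-58, 0, 75, 0, 1], [-58, 0, 75, 0, 1]]}}

```text
t: 7.2
eef_pos: [482.2, -29.7, 124.0]
tcp_rot: [-3.138, -0.001, 1.708]
ft_force: [-0.0, -0.4, 0.5]
opening: 0.998
grip_force: 0.0
```

```bash
python3 go.py 483.5 -29 93 97.65
```

```text
t 7.2 pos [482.2 -29.7 124. ] rot [-1.7978e+02 -8.0000e-02  9.7890e+01] op 0.998 grip 0.0 F [-0.  -0.4  0.5]
shift [ 0.5  1.5 31. ] roll 0.24
```

>>> {"op": "arm_command", "data": {"targets": [[0, 1, 28, 0, 1], [0, 1, 32, 0, 1], [0, 1, 32, 0, 0.7], [0, 1, 32, 0, 0.4], [0, 1, 32, 0, 0.2]]}}

```text
t: 7.7
eef_pos: [484.4, -30.3, 95.0]
tcp_rot: [3.14, 0.0, 1.708]
ft_force: [0.4, 0.2, -0.1]
opening: 0.803
grip_force: 0.0
```

>>> {"op": "arm_command", "data": {"targets": [[0, 0, 0, 0, 0.2], [0, 0, 0, 0, 0.2], [0, 0, 0, 0, 0.2], [0, 0, 0, 0, 0.2], [0, 0, 0, 0, 0.2]]}}

```text
t: 8.2
eef_pos: [483.9, -30.4, 94.0]
tcp_rot: [3.142, -0.0, 1.707]
ft_force: [-0.3, -1.0, 1.6]
opening: 0.457
grip_force: 30.0
```

>>> {"op": "arm_command", "data": {"targets": [[0, 0, -40, 0, 0.2], [0, 0, -75, 0, 0.2], [0, 0, -80, 0, 0.2]]}}

```text
t: 8.5
eef_pos: [485.1, -30.5, 177.0]
tcp_rot: [3.137, 0.002, 1.708]
ft_force: [0.1, -0.7, -1.6]
opening: 0.461
grip_force: 30.0
```

```bash
python3 go.py 428 271 170 97.65
```

```text
t 8.5 pos [485.1 -30.5 177. ] rot [1.7972e+02 9.0000e-02 9.7840e+01] op 0.461 grip 30.0 F [ 0.1 -0.7 -1.6]
shift [306.5 -15.5   6.5] roll 0.19
```

>>> {"op": "arm_command", "data": {"targets": [[30, 0, 3, 0, 0.2], [75, 0, 3, 0, 0.2], [125, 0, 3, 0, 0.2], [175, -5, 3, 0, 0.2], [225, -10, 3, 0, 0.2]]}}

```text
t: 9.0
eef_pos: [442.5, 192.4, 170.2]
tcp_rot: [-3.141, 0.0, 1.707]
ft_force: [1.5, 0.4, -1.6]
opening: 0.459
grip_force: 30.0
```

>>> {"op": "arm_command", "data": {"targets": [[45, -3, 0, 0, 0.2], [70, -5, 0, 0, 0.2], [82, -5, 0, 0, 0.2], [82, -5, 0, 0, 0.2], [82, -5, 20, 0, 0.2]]}}

```text
t: 9.5
eef_pos: [428.4, 270.9, 151.9]
tcp_rot: [3.138, -0.001, 1.708]
ft_force: [-0.3, -0.3, -1.4]
opening: 0.46
grip_force: 30.0
```

```bash
python3 go.py 428 271 99 97.65
```

```text
t 9.5 pos [428.4 270.9 151.9] rot [ 1.7982e+02 -5.0000e-02  9.7840e+01] op 0.46 grip 30.0 F [-0.3 -0.3 -1.4]
shift [ 0.1 -0.5 52.9] roll 0.19
```

>>> {"op": "arm_command", "data": {"targets": [[0, 0, 30, 0, 0.2], [0, 0, 46, 0, 0.2], [0, 0, 51, 0, 0.2], [0, 0, 53, 0, 0.2], [0, 0, 53, 0, 0.2]]}}

```text
t: 10.0
eef_pos: [427.8, 270.6, 98.5]
tcp_rot: [3.141, -0.0, 1.707]
ft_force: [0.4, 0.3, -1.7]
opening: 0.458
grip_force: 30.0
```

>>> {"op": "arm_command", "data": {"targets": [[0, 0, 0.5, 0, 0.2], [0, 0, 0.5, 0, 0.2]]}}

```text
t: 10.2
eef_pos: [427.8, 271.2, 98.0]
tcp_rot: [3.14, -0.0, 1.707]
ft_force: [0.7, -0.0, 1.1]
opening: 0.461
grip_force: 30.0
```

>>> {"op": "arm_command", "data": {"targets": [[0, 0, 0.7, 0, 0.2], [0, 0, 0.7, 0, 0.7], [0, 0, 0.7, 0, 1], [0, 0, 0.7, 0, 1], [0, 0, 0.7, 0, 1]]}}

```text
t: 10.7
eef_pos: [427.3, 271.3, 96.7]
tcp_rot: [-3.141, -0.0, 1.708]
ft_force: [0.1, -0.3, 1.0]
opening: 0.738
grip_force: 0.0
```

>>> {"op": "arm_command", "data": {"targets": [[0, 0, 0, 0, 1], [0, 0, -20, 0, 1], [0, 0, -60, 0, 1], [0, 0, -90, 0, 1], [-40, 5, -100, 0, 1]]}}

```text
t: 11.2
eef_pos: [438.1, 234.5, 199.5]
tcp_rot: [3.137, -0.002, 1.711]
ft_force: [0.6, -0.3, 0.0]
opening: 0.995
grip_force: 0.0
```

```bash
python3 go.py 520 65 190 97.65
```

```text
t 11.2 pos [438.1 234.5 199.5] rot [ 1.7974e+02 -9.0000e-02  9.8050e+01] op 0.995 grip 0.0 F [ 0.6 -0.3  0. ]
shift [-179.4   57.3    9.5] roll 0.4
```

>>> {"op": "arm_command", "data": {"targets": [[-45, 20, 5, 0, 1], [-90, 40, 10, 0, 1], [-135, 57, 20, 0, 1], [-170, 57, 25, 0, 1], [-176, 57, 25, 0, 1]]}}

```text
t: 11.7
eef_pos: [518.5, 62.6, 170.8]
tcp_rot: [-3.14, 0.0, 1.704]
ft_force: [0.1, 0.1, 0.2]
opening: 1.002
grip_force: 0.0
```

>>> {"op": "arm_command", "data": {"targets": [[0, 0, 0, 0, 1], [0, 0, 0, 0, 1]]}}

```text
t: 11.9
eef_pos: [518.0, 66.4, 171.9]
tcp_rot: [3.141, -0.0, 1.708]
ft_force: [-0.4, 0.9, 0.5]
opening: 1.002
grip_force: 0.0
```

```bash
python3 - <<'E'
from h import *
from cell import env
s=env.state(); c=env.read_camera("wrist"); np.save("w3.npy",dict(c=c,s=s),allow_pickle=True)
T=wristT(c,s); f=c["frame"][:,:,::-1]; print(np.round(s["eef_pos"],1),np.degrees(s["tcp_rot"]).round(2))
t=env.read_camera("top"); 
hsv=cv2.cvtColor(f,cv2.COLOR_BGR2HSV)
print("pred cup",np.round(proj(c,(529,12,59),T)))
a=f.copy(); b=cv2.resize(t["frame"][160:330,120:360,::-1],(560,397))
cv2.imwrite("pics/w3.png",a); cv2.imwrite("pics/t3.png",b)
E
```

```text
[518.   66.4 171.9] [ 1.7999e+02 -1.0000e-02  9.7850e+01]
pred cup [283. 270.]
```

View pics/w3.png

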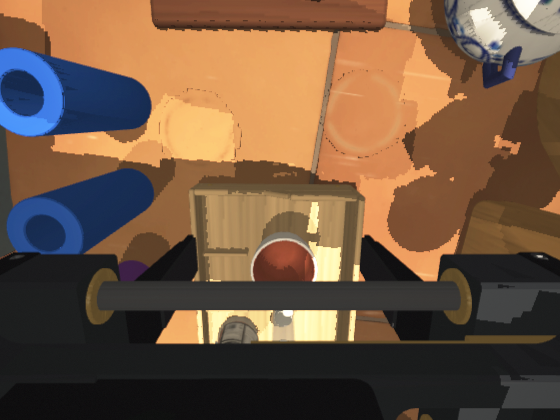

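View pics/t3.png

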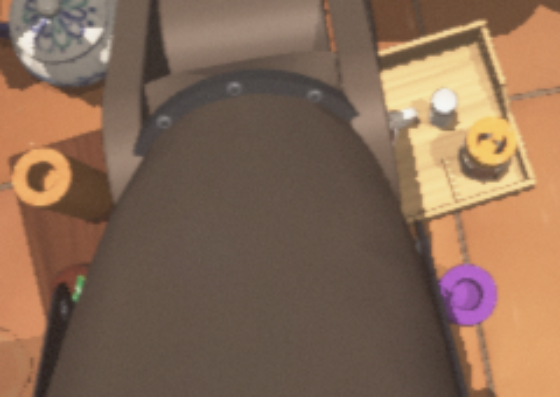

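The wrist view has the cup rim centred at about (283,267), with a prediction of (283,270). Its handle points to the caddy's -y at (284,322). The top crop shows the grinder (42,177) and the dark jar (80,290) standing on the board. The cup is next.

```bash
python3 go.py 529 12.5 90 97.65
```

```text
t 12.0 pos [518.   66.9 172. ] rot [ 1.7998e+02 -1.0000e-02  9.7920e+01] op 1.001 grip 0.0 F [-0.2  0.1  0.2]
shift [-55.4   3.4  82. ] roll 0.27
```

>>> {"op": "arm_command", "data": {"targets": [[-40, 2, 0, 0, 0.82], [-55, 3, 5, 0, 0.82], [-55, 3, 50, 0, 0.82], [-55, 3, 75, 0, 0.82], [-55, 3, 75, 0, 0.82]]}}

```text
t: 12.5
eef_pos: [527.1, 12.4, 94.1]
tcp_rot: [-3.136, -0.001, 1.708]
ft_force: [0.1, 0.3, 1.4]
opening: 0.82
grip_force: 0.0
```

```bash
python3 go.py 529 12.5 48 97.65
```

```text
t 12.5 pos [527.1  12.4  94.1] rot [-1.7971e+02 -8.0000e-02  9.7850e+01] op 0.82 grip 0.0 F [0.1 0.3 1.4]
shift [-0.2  2.1 46.1] roll 0.2
```

>>> {"op": "arm_command", "data": {"targets": [[0, 1.5, 30, 0, 0.82], [0, 1.5, 46, 0, 0.82], [0, 1.5, 48, 0, 0.82], [0, 1.5, 48, 0, 0.82]]}}

```text
t: 12.9
eef_pos: [530.5, 12.3, 49.6]
tcp_rot: [3.141, 0.0, 1.708]
ft_force: [-0.6, -0.2, 0.2]
opening: 0.819
grip_force: 0.0
```

```bash
python3 go.py 529 12.5 48 97.65
```

```text
t 12.9 pos [530.5  12.3  49.6] rot [179.97   0.    97.86] op 0.819 grip 0.0 F [-0.6 -0.2  0.2]
shift [ 0.4 -1.5  1.6] roll 0.21
```

>>> {"op": "arm_command", "data": {"targets": [[0, -1, 1.5, 0, 0.7], [0, -1, 1.5, 0, 0.6], [0, -1, 1.5, 0, 0.4], [0, -1, 1.5, 0, 0.4], [0, -1, 1.5, 0, 0.4]]}}

```text
t: 13.4
eef_pos: [529.5, 11.7, 47.9]
tcp_rot: [3.14, 0.0, 1.707]
ft_force: [-0.7, 0.2, 7.9]
opening: 0.628
grip_force: 30.0
```

>>> {"op": "arm_command", "data": {"targets": [[0, 0, 0, 0, 0.4], [0, 0, 0, 0, 0.4]]}}

```text
t: 13.6
eef_pos: [529.6, 11.7, 47.9]
tcp_rot: [3.14, 0.0, 1.708]
ft_force: [0.0, -0.8, 6.6]
opening: 0.629
grip_force: 30.0
```

>>> {"op": "arm_command", "data": {"targets": [[0, 0, -15, 0, 0.4], [0, 0, -50, 0, 0.4], [0, 0, -95, 0, 0.4], [0, 0, -122, 0, 0.4], [0, 0, -125, 0, 0.4]]}}

```text
t: 14.1
eef_pos: [530.2, 11.6, 175.4]
tcp_rot: [3.136, 0.001, 1.708]
ft_force: [-0.2, -0.4, -0.9]
opening: 0.627
grip_force: 30.0
```

```bash
python3 go.py 468 -210 175 97.65
```

```text
t 14.1 pos [530.2  11.6 175.4] rot [1.797e+02 7.000e-02 9.783e+01] op 0.627 grip 30.0 F [-0.2 -0.4 -0.9]
shift [-2.111e+02 -9.180e+01  2.000e-01] roll 0.18
```

>>> {"op": "arm_command", "data": {"targets": [[-25, -11, 0, 0, 0.4], [-65, -28, 0, 0, 0.4], [-108, -47, 0, 0, 0.4], [-152, -66, 0, 0, 0.4], [-190, -83, 0, 0, 0.4]]}}

```text
t: 14.6
eef_pos: [471.6, -189.5, 171.1]
tcp_rot: [-3.14, -0.001, 1.707]
ft_force: [0.9, 0.4, -1.4]
opening: 0.631
grip_force: 30.0
```

>>> {"op": "arm_command", "data": {"targets": [[-15, -6, 0, 0, 0.4], [-21, -9, 0, 0, 0.4], [-21, -9, 0, 0, 0.4]]}}

```text
t: 14.9
eef_pos: [466.4, -210.0, 171.4]
tcp_rot: [-3.141, -0.001, 1.706]
ft_force: [-0.9, 1.1, -1.9]
opening: 0.628
grip_force: 30.0
```

```bash
python3 - <<'E'
from h import *
from cell import env
c=np.load("side0.npy",allow_pickle=True).item()
hsv=cv2.cvtColor(c["frame"],cv2.COLOR_RGB2HSV); m=((hsv[:,:,1]<70)&(hsv[:,:,2]>130)).astype(np.uint8)*255
roi=np.zeros_like(m); roi[240:305,255:335]=m[240:305,255:335]
cs,_=cv2.findContours(roi,cv2.RETR_EXTERNAL,cv2.CHAIN_APPROX_NONE); k=max(cs,key=cv2.contourArea)[:,0]
W=np.array([onz(c,*q,42)[:2] for q in k]); r=cv2.boundingRect(k); print(r)
# back half (upper pixels) = top rim only: circle fit of radius 66
from scipy.optimize import least_squares
b=W[k[:,1]<r[1]+16]; print(len(b),least_squares(lambda p:np.hypot(*(b-p[:2]).T)-66,[468,-279]).x)
s=env.state(); w=env.read_camera("wrist"); cv2.imwrite("pics/w4.png",w["frame"][:,:,::-1]); T=wristT(w,s)
print(s["eef_pos"].round(1) if hasattr(s["eef_pos"],"round") else s["eef_pos"]); print("pred sauc centre z33",proj(w,(468,-279,33),T),"top edge",proj(w,(468,-213,42),T),proj(w,(402,-279,42),T),proj(w,(534,-279,42),T))
E
```

```text
(263, 250, 64, 36)
67 [ 470.92277975 -287.00349124]
[ 466.4 -210.   171.4]
pred sauc centre z33 (np.float64(271.3631541743345), np.float64(270.609544350255)) top edge (np.float64(280.44713825662313), np.float64(210.0766078730463)) (np.float64(203.6847977263446), np.float64(266.20440857885956)) (np.float64(337.66571601489636), np.float64(283.10735722458105))
```

View pics/w4.png

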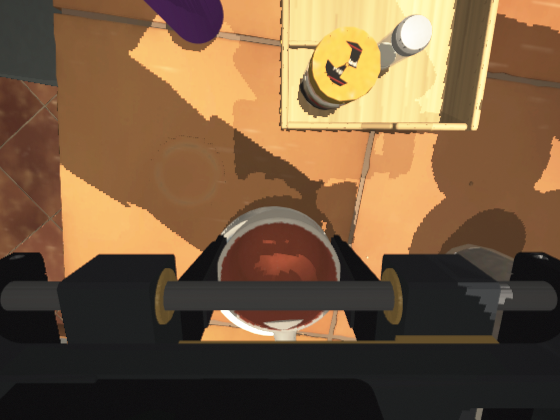

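The wrist view shows the cup held level. The top edge of the saucer stack is at (275,206), against a prediction of 210, so the saucer is about 2–3 mm nearer than I estimated. The top camera agrees with (468,-278) to within that.

```bash
python3 go.py 467.5 -273.5 80 97.65
```

```text
t 14.95 pos [ 466.6 -209.3  171.6] rot [-1.7996e+02 -5.0000e-02  9.7820e+01] op 0.632 grip 30.0 F [ 0.4  1.5 -0.5]
shift [-63.8  -7.8  91.5] roll 0.17
```

>>> {"op": "arm_command", "data": {"targets": [[-25, -3, 0, 0, 0.4], [-55, -7, 0, 0, 0.4], [-63, -8, 10, 0, 0.4], [-63, -8, 45, 0, 0.4], [-63, -8, 75, 0, 0.4]]}}

```text
t: 15.45
eef_pos: [467.5, -272.1, 95.8]
tcp_rot: [3.141, -0.0, 1.708]
ft_force: [-0.2, 0.4, -1.1]
opening: 0.631
grip_force: 30.0
```

>>> {"op": "arm_command", "data": {"targets": [[0, 0, 5, 0, 0.4], [0, 0, 10, 0, 0.4], [0, 0, 10, 0, 0.4]]}}

```text
t: 15.75
eef_pos: [467.8, -272.9, 87.6]
tcp_rot: [3.141, 0.0, 1.708]
ft_force: [0.3, -0.9, -1.1]
opening: 0.632
grip_force: 30.0
```

```bash
python3 go.py 467.5 -273.5 73 97.65
```

```text
t 15.75 pos [ 467.8 -272.9   87.6] rot [179.98   0.    97.88] op 0.632 grip 30.0 F [ 0.3 -0.9 -1.1]
shift [-0.6 -0.4 14.6] roll 0.23
```

>>> {"op": "arm_command", "data": {"targets": [[0, 0, 8, 0, 0.4], [0, 0, 12, 0, 0.4], [0, 0, 12, 0, 0.4]]}}

```text
t: 16.05
eef_pos: [467.4, -273.3, 75.1]
tcp_rot: [-3.142, -0.0, 1.708]
ft_force: [-0.3, -0.4, -0.1]
opening: 0.628
grip_force: 30.0
```

```bash
python3 - <<'E'
from h import *
from cell import env
s=env.state(); print(s["eef_pos"],np.round(s["ft_force"],1))
t=env.read_camera("top"); d=env.read_camera("side")
a=cv2.resize(t["frame"][170:270,360:460,::-1],(400,400),interpolation=cv2.INTER_CUBIC); b=cv2.resize(d["frame"][220:320,245:345,::-1],(400,400),interpolation=cv2.INTER_CUBIC)
cv2.imwrite("pics/p5.png",np.hstack([a,b]))
E
```

```text
[ 467.36598683 -273.26491642   75.05319222] [-0.3 -0.4 -0.1]
```

View pics/p5.png

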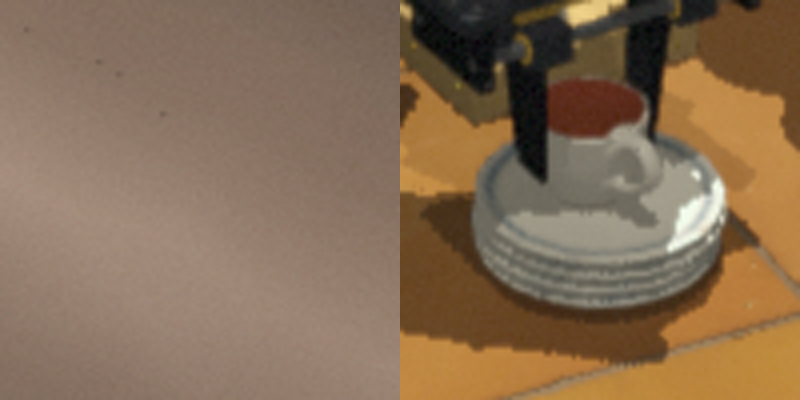

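The side view (right half) shows the cup foot at about (593,195) and the saucer centre at about (601,193). The bowl is offset about 4 mm opposite the handle, as I intended. The top view (left half) is blocked by the arm. Now I'll lower it.

>>> {"op": "arm_command", "data": {"targets": [[0, 0, 1, 0, 0.4], [0, 0, 2, 0, 0.4], [0, 0, 2, 0, 0.4]]}}

```text
t: 16.45
eef_pos: [467.5, -273.4, 73.3]
tcp_rot: [3.141, 0.0, 1.707]
ft_force: [-0.6, 0.5, 0.4]
opening: 0.629
grip_force: 30.0
```

```bash
python3 go.py 467.5 -273.5 73 97.65
```

```text
t 16.45 pos [ 467.5 -273.4   73.3] rot [1.7998e+02 1.0000e-02 9.7830e+01] op 0.629 grip 30.0 F [-0.6  0.5  0.4]
shift [-0.  -0.   0.3] roll 0.18
```

>>> {"op": "arm_command", "data": {"targets": [[0, 0, 0.7, 0, 0.4], [0, 0, 0.7, 0, 0.4]]}}

```text
t: 16.65
eef_pos: [467.6, -273.5, 73.2]
tcp_rot: [3.141, 0.001, 1.708]
ft_force: [-1.8, 0.7, 9.4]
opening: 0.63
grip_force: 30.0
```

Contact at 9 N. I'll release it with a limited opening and rise.

>>> {"op": "arm_command", "data": {"targets": [[0, 0, 0, 0, 0.7], [0, 0, 0, 0, 0.8], [0, 0, 0, 0, 0.9], [0, 0, 0, 0, 0.9], [0, 0, 0, 0, 0.9]]}}

```text
t: 17.15
eef_pos: [467.4, -273.3, 72.4]
tcp_rot: [-3.142, -0.0, 1.708]
ft_force: [0.2, -0.4, -0.1]
opening: 0.894
grip_force: 0.0
```

>>> {"op": "arm_command", "data": {"targets": [[0, 0, -15, 0, 0.9], [0, 0, -50, 0, 0.9], [0, 0, -95, 0, 0.9], [0, 0, -115, 0, 1], [30, 0, -120, 0, 1]]}}

```text
t: 17.65
eef_pos: [464.5, -245.8, 195.0]
tcp_rot: [3.138, 0.004, 1.706]
ft_force: [1.0, -0.3, 0.0]
opening: 0.984
grip_force: 0.0
```

```bash
python3 go.py 428 271 190 97.65
```

```text
t 17.65 pos [ 464.5 -245.8  195. ] rot [179.77   0.22  97.72] op 0.984 grip 0.0 F [ 1.  -0.3  0. ]
shift [517.   33.2   3.1] roll 0.07
```

>>> {"op": "arm_command", "data": {"targets": [[50, 10, 0, 0, 1], [100, 20, 0, 0, 1], [150, 33, 0, 0, 1], [200, 33, 0, 0, 1], [250, 33, 0, 0, 1]]}}

```text
t: 18.15
eef_pos: [462.0, 6.9, 192.5]
tcp_rot: [3.141, -0.0, 1.707]
ft_force: [1.0, -0.1, 0.3]
opening: 0.999
grip_force: 0.0
```

>>> {"op": "arm_command", "data": {"targets": [[50, 0, 0, 0, 1], [100, 0, 0, 0, 1], [150, 0, 0, 0, 1], [190, 0, 0, 0, 1], [190, 0, 0, 0, 1]]}}

```text
t: 18.65
eef_pos: [435.6, 196.9, 192.5]
tcp_rot: [3.141, -0.001, 1.712]
ft_force: [0.2, -0.4, 0.6]
opening: 0.998
grip_force: 0.0
```

```bash
python3 - <<'E'
from h import *
from cell import env
s=env.state(); w=env.read_camera("wrist"); t=env.read_camera("top"); T=wristT(w,s)
a=w["frame"][:,:,::-1]; b=cv2.resize(t["frame"][170:270,360:460,::-1],(240,240),interpolation=cv2.INTER_CUBIC)
o=np.zeros((420,800,3),np.uint8); o[:,:560]=a; o[:240,560:]=b; cv2.imwrite("pics/p6.png",o)
print("pred dark",np.round(proj(w,(427.5,271.2,113),T)),"grinder",np.round(proj(w,(525.9,280.5,142),T)))
E
python3 go.py 427.5 271.2 150 97.65
```

```text
pred dark [283. 122.] grinder [442. 129.]
t 18.75 pos [436.2 193.8 192.4] rot [-1.7999e+02  1.0000e-02  9.7970e+01] op 1.002 grip 0.0 F [ 0.1 -0.   0.1]
shift [77.8  2.1 42.4] roll 0.32
```

View pics/p6.png

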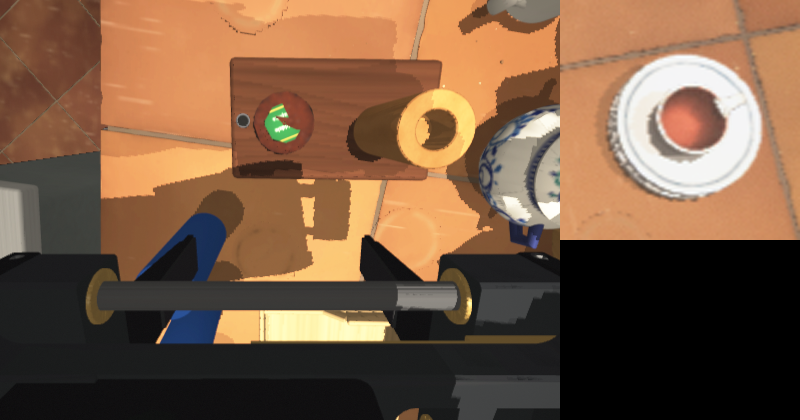

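The wrist view has the dark cap at (284,123) and the grinder top at (437,129), both standing where I left them. The inset shows the cup upright on the saucer, rim at (692,120) and saucer at (687,127). The next script will check that centring.

>>> {"op": "arm_command", "data": {"targets": [[40, 1, 0, 0, 1], [72, 2, 0, 0, 1], [77, 2, 20, 0, 1], [77, 2, 42, 0, 1], [77, 2, 42, 0, 1]]}}

```text
t: 19.25
eef_pos: [427.5, 268.3, 148.6]
tcp_rot: [-3.138, 0.001, 1.706]
ft_force: [0.4, -1.0, -0.7]
opening: 1.001
grip_force: 0.0
```

```bash
python3 - <<'E'
from h import *
c=np.load("top0.npy",allow_pickle=True).item()
print(onz(c,360+132/2.4,170+50,84),onz(c,360+127/2.4,170+127/2.4,40))
E
python3 go.py 427.5 271.2 98 97.65
```

```text
[ 465.13618604 -271.56525686   84.        ] [ 465.43049359 -280.63054027   40.        ]
t 19.25 pos [427.5 268.3 148.6] rot [-1.7977e+02  7.0000e-02  9.7760e+01] op 1.001 grip 0.0 F [ 0.4 -1.  -0.7]
shift [ 2.9  0.6 50.6] roll 0.11
```

>>> {"op": "arm_command", "data": {"targets": [[2, 0, 40, 0, 1], [2, 0, 51, 0, 1], [2, 0, 51, 0, 0.7], [2, 0, 51, 0, 0.3], [2, 0, 51, 0, 0.2]]}}

```text
t: 19.75
eef_pos: [428.4, 271.8, 100.9]
tcp_rot: [3.14, -0.001, 1.707]
ft_force: [-0.3, 0.5, -0.4]
opening: 0.806
grip_force: 0.0
```

>>> {"op": "arm_command", "data": {"targets": [[0, 0, 0, 0, 0.2], [0, 0, 0, 0, 0.2], [0, 0, 0, 0, 0.2], [0, 0, 0, 0, 0.2], [0, 0, 0, 0, 0.2]]}}

```text
t: 20.25
eef_pos: [427.8, 271.9, 99.7]
tcp_rot: [3.141, -0.0, 1.708]
ft_force: [-1.0, -0.4, 2.2]
opening: 0.461
grip_force: 30.0
```

>>> {"op": "arm_command", "data": {"targets": [[0, 0, -40, 0, 0.2], [0, 0, -75, 0, 0.2], [0, 0, -80, 0, 0.2]]}}

```text
t: 20.55
eef_pos: [428.8, 272.4, 182.7]
tcp_rot: [3.137, -0.002, 1.708]
ft_force: [0.6, 0.3, -1.0]
opening: 0.461
grip_force: 30.0
```

```bash
python3 go.py 484 -29.7 178 97.83
```

```text
t 20.55 pos [428.8 272.4 182.7] rot [ 1.7971e+02 -9.0000e-02  9.7840e+01] op 0.461 grip 30.0 F [ 0.6  0.3 -1. ]
shift [-306.8   13.5    4.3] roll 0.01
```

>>> {"op": "arm_command", "data": {"targets": [[-30, 2, 3, 0, 0.2], [-75, 5, 3, 0, 0.2], [-125, 8, 3, 0, 0.2], [-175, 10, 3, 0, 0.2], [-225, 12, 3, 0, 0.2]]}}

```text
t: 21.05
eef_pos: [470.0, 48.9, 175.8]
tcp_rot: [-3.141, -0.0, 1.708]
ft_force: [0.3, 0.5, -0.8]
opening: 0.46
grip_force: 30.0
```

>>> {"op": "arm_command", "data": {"targets": [[-45, 1, 0, 0, 0.2], [-70, 1, 0, 0, 0.2], [-81, 1, 0, 0, 0.2], [-81, 1, 0, 0, 0.2], [-81, 1, 20, 0, 0.2]]}}

```text
t: 21.55
eef_pos: [483.0, -28.7, 157.5]
tcp_rot: [3.139, 0.001, 1.708]
ft_force: [-0.0, -0.1, -1.7]
opening: 0.459
grip_force: 30.0
```

```bash
python3 go.py 484 -29.7 97 97.83
```

```text
t 21.55 pos [483.  -28.7 157.5] rot [1.7983e+02 4.0000e-02 9.7840e+01] op 0.459 grip 30.0 F [-0.  -0.1 -1.7]
shift [-1.   0.7 60.5] roll 0.01
```

>>> {"op": "arm_command", "data": {"targets": [[-0.5, 1, 30, 0, 0.2], [-0.5, 1, 50, 0, 0.2], [-0.5, 1, 57, 0, 0.2], [-0.5, 1, 59, 0, 0.2], [-0.5, 1, 59, 0, 0.2]]}}

```text
t: 22.05
eef_pos: [483.5, -29.2, 97.9]
tcp_rot: [3.141, -0.0, 1.708]
ft_force: [0.1, -0.2, -0.3]
opening: 0.461
grip_force: 30.0
```

>>> {"op": "arm_command", "data": {"targets": [[0, 0, 0.7, 0, 0.2], [0, 0, 1.2, 0, 0.2], [0, 0, 1.2, 0, 0.2]]}}

```text
t: 22.35
eef_pos: [483.5, -29.8, 96.8]
tcp_rot: [3.141, 0.0, 1.707]
ft_force: [-0.2, -0.2, -0.9]
opening: 0.46
grip_force: 30.0
```

>>> {"op": "arm_command", "data": {"targets": [[0, 0, 0.8, 0, 0.2], [0, 0, 1.3, 0, 0.2], [0, 0, 1.3, 0, 0.2]]}}

```text
t: 22.65
eef_pos: [483.6, -29.9, 95.6]
tcp_rot: [3.141, 0.0, 1.707]
ft_force: [-1.4, -0.2, 8.9]
opening: 0.458
grip_force: 30.0
```

>>> {"op": "arm_command", "data": {"targets": [[0, 0, 0, 0, 0.7], [0, 0, 0, 0, 0.9], [0, 0, 0, 0, 1], [0, 0, 0, 0, 1], [0, 0, 0, 0, 1]]}}

```text
t: 23.15
eef_pos: [483.3, -29.8, 94.9]
tcp_rot: [-3.142, -0.0, 1.708]
ft_force: [0.7, 0.8, -0.7]
opening: 0.827
grip_force: 0.0
```

>>> {"op": "arm_command", "data": {"targets": [[0, 0, -20, 0, 1], [0, 0, -65, 0, 1], [0, 0, -110, 0, 1], [40, 10, -120, 0, 1], [90, 22, -120, 0, 1]]}}

```text
t: 23.65
eef_pos: [493.7, 60.9, 217.3]
tcp_rot: [3.137, 0.001, 1.704]
ft_force: [0.9, 0.1, -0.4]
opening: 0.998
grip_force: 0.0
```

```bash
python3 go.py 525.5 281 205 97.83
```

```text
t 23.65 pos [493.7  60.9 217.3] rot [1.7974e+02 4.0000e-02 9.7640e+01] op 0.998 grip 0.0 F [ 0.9  0.1 -0.4]
shift [213.9  60.7  12.5] roll -0.19
```

>>> {"op": "arm_command", "data": {"targets": [[45, 14, 5, 0, 1], [90, 28, 10, 0, 1], [140, 42, 10, 0, 1], [185, 55, 10, 0, 1], [213, 60, 10, 0, 1]]}}

```text
t: 24.15
eef_pos: [523.2, 283.4, 204.7]
tcp_rot: [3.141, -0.0, 1.709]
ft_force: [0.1, -0.9, -0.1]
opening: 0.998
grip_force: 0.0
```

>>> {"op": "arm_command", "data": {"targets": [[0, 0, 0, 0, 1], [0, 0, 0, 0, 1], [0, 0, 25, 0, 1], [0, 0, 60, 0, 1], [0, 0, 60, 0, 1]]}}

```text
t: 24.65
eef_pos: [521.7, 278.2, 141.8]
tcp_rot: [-3.135, 0.002, 1.706]
ft_force: [-1.1, -0.1, 0.1]
opening: 0.999
grip_force: 0.0
```

```bash
python3 go.py 525 281 112 97.83
```

```text
t 24.65 pos [521.7 278.2 141.8] rot [-1.7964e+02  9.0000e-02  9.7750e+01] op 0.999 grip 0.0 F [-1.1 -0.1  0.1]
shift [ 2.4  3.9 29.8] roll -0.08
```

>>> {"op": "arm_command", "data": {"targets": [[1.5, 3, 20, 0, 1], [1.5, 3, 30, 0, 1], [1.5, 3, 30, 0, 1], [1.5, 3, 30, 0, 1]]}}

```text
t: 25.05
eef_pos: [526.2, 281.8, 116.0]
tcp_rot: [3.141, -0.0, 1.707]
ft_force: [-0.3, 0.7, 0.9]
opening: 1.003
grip_force: 0.0
```

```bash
python3 go.py 525 280.8 112 97.83
```

```text
t 25.05 pos [526.2 281.8 116. ] rot [ 1.7996e+02 -1.0000e-02  9.7810e+01] op 1.003 grip 0.0 F [-0.3  0.7  0.9]
shift [-0.9 -1.3  4. ] roll -0.02
```

>>> {"op": "arm_command", "data": {"targets": [[-1, -1, 4, 0, 1], [-1, -1, 4, 0, 0.7], [-1, -1, 4, 0, 0.4], [-1, -1, 4, 0, 0.2], [-1, -1, 4, 0, 0.2]]}}

```text
t: 25.55
eef_pos: [525.1, 281.0, 111.2]
tcp_rot: [3.141, -0.0, 1.708]
ft_force: [-0.8, -0.6, -0.0]
opening: 0.721
grip_force: 0.0
```

>>> {"op": "arm_command", "data": {"targets": [[0, 0, 0, 0, 0.2], [0, 0, 0, 0, 0.2], [0, 0, 0, 0, 0.2], [0, 0, 0, 0, 0.2]]}}

```text
t: 25.95
eef_pos: [525.0, 281.0, 111.1]
tcp_rot: [-3.142, -0.0, 1.708]
ft_force: [-0.5, 0.5, 0.4]
opening: 0.512
grip_force: 30.0
```

>>> {"op": "arm_command", "data": {"targets": [[0, 0, -40, 0, 0.2], [0, 0, -75, 0, 0.2], [0, 0, -80, 0, 0.2]]}}

```text
t: 26.25
eef_pos: [526.2, 281.5, 194.6]
tcp_rot: [3.136, -0.001, 1.708]
ft_force: [1.5, -0.2, -2.1]
opening: 0.51
grip_force: 30.0
```

```bash
python3 go.py 472 35.8 188 97.83
```

```text
t 26.25 pos [526.2 281.5 194.6] rot [ 1.7969e+02 -8.0000e-02  9.7840e+01] op 0.51 grip 30.0 F [ 1.5 -0.2 -2.1]
shift [-236.   -87.3    5.8] roll 0.01
```

>>> {"op": "arm_command", "data": {"targets": [[-30, -11, 4, 0, 0.2], [-75, -28, 4, 0, 0.2], [-120, -45, 4, 0, 0.2], [-165, -62, 4, 0, 0.2], [-205, -77, 4, 0, 0.2]]}}

```text
t: 26.75
eef_pos: [475.4, 65.6, 186.1]
tcp_rot: [-3.14, -0.0, 1.708]
ft_force: [1.5, -0.7, -2.2]
opening: 0.511
grip_force: 30.0
```

>>> {"op": "arm_command", "data": {"targets": [[-20, -7, 0, 0, 0.2], [-29, -10, 0, 0, 0.2], [-29, -10, 0, 0, 0.2], [-29, -10, 0, 0, 0.2]]}}

```text
t: 27.15
eef_pos: [470.9, 37.9, 186.7]
tcp_rot: [-3.141, -0.0, 1.708]
ft_force: [0.1, -0.1, -2.4]
opening: 0.51
grip_force: 30.0
```

```bash
python3 go.py 472 35.8 107 97.83
```

```text
t 27.15 pos [470.9  37.9 186.7] rot [-1.7999e+02 -2.0000e-02  9.7840e+01] op 0.51 grip 30.0 F [ 0.1 -0.1 -2.4]
shift [-2.2  0.8 79.7] roll 0.01
```

>>> {"op": "arm_command", "data": {"targets": [[-1.5, 1, 30, 0, 0.2], [-1.5, 1, 55, 0, 0.2], [-1.5, 1, 72, 0, 0.2], [-1.5, 1, 77, 0, 0.2], [-1.5, 1, 77, 0, 0.2]]}}

```text
t: 27.65
eef_pos: [472.0, 36.8, 109.6]
tcp_rot: [-3.14, -0.0, 1.709]
ft_force: [0.0, 0.7, -2.5]
opening: 0.509
grip_force: 30.0
```

```bash
python3 go.py 472 35.8 107 97.83
```

```text
t 27.65 pos [472.   36.8 109.6] rot [-1.7993e+02 -2.0000e-02  9.7910e+01] op 0.509 grip 30.0 F [ 0.   0.7 -2.5]
shift [-1.  -0.1  2.6] roll 0.08
```

>>> {"op": "arm_command", "data": {"targets": [[-0.8, 0, 1.5, 0, 0.2], [-0.8, 0, 2.3, 0, 0.2], [-0.8, 0, 2.8, 0, 0.2], [-0.8, 0, 2.8, 0, 0.2]]}}

```text
t: 28.05
eef_pos: [472.2, 35.1, 107.6]
tcp_rot: [3.141, 0.0, 1.707]
ft_force: [1.2, 0.3, -2.3]
opening: 0.512
grip_force: 30.0
```

>>> {"op": "arm_command", "data": {"targets": [[0.3, 0, 0.8, 0, 0.2], [0.3, 0, 1, 0, 0.2], [0.3, 0, 1, 0, 0.2]]}}

```text
t: 28.35
eef_pos: [472.2, 35.3, 106.9]
tcp_rot: [3.141, 0.0, 1.708]
ft_force: [-2.6, -1.8, 8.1]
opening: 0.507
grip_force: 30.0
```

>>> {"op": "arm_command", "data": {"targets": [[0, 0, 0, 0, 0.7], [0, 0, 0, 0, 0.9], [0, 0, 0, 0, 1], [0, 0, 0, 0, 1], [0, 0, 0, 0, 1]]}}

```text
t: 28.85
eef_pos: [472.0, 35.4, 106.2]
tcp_rot: [-3.142, -0.0, 1.708]
ft_force: [0.7, -0.3, 0.1]
opening: 0.874
grip_force: 0.0
```

>>> {"op": "arm_command", "data": {"targets": [[0, 0, -20, 0, 1], [0, 0, -65, 0, 1], [0, 0, -110, 0, 1], [30, 0, -130, 0, 1], [80, 0, -130, 0, 1]]}}

```text
t: 29.35
eef_pos: [462.5, 114.3, 239.2]
tcp_rot: [3.136, 0.0, 1.704]
ft_force: [1.5, 0.9, -0.4]
opening: 1.002
grip_force: 0.0
```

>>> {"op": "arm_command", "data": {"targets": [[50, 0, 0, 0, 1], [100, 0, 0, 0, 1], [150, 0, 0, 0, 1], [200, 0, 0, 0, 1], [250, 0, 0, 0, 1]]}}

```text
t: 29.85
eef_pos: [426.3, 364.4, 236.2]
tcp_rot: [3.142, -0.0, 1.708]
ft_force: [-0.6, 0.2, -0.1]
opening: 0.999
grip_force: 0.0
```

>>> {"op": "arm_command", "data": {"targets": [[30, 0, 0, 0, 1], [50, 0, 0, 0, 1], [50, 0, 0, 0, 1], [50, 0, 0, 0, 1]]}}

```text
t: 30.25
eef_pos: [420.0, 411.6, 235.9]
tcp_rot: [-3.141, 0.0, 1.708]
ft_force: [-0.2, 0.4, -0.4]
opening: 0.998
grip_force: 0.0
```

```bash
python3 - <<'E'
from h import *
from cell import env
t=env.read_camera("top"); d=env.read_camera("side"); o0=np.load("top0.npy",allow_pickle=True).item()["frame"]
f=lambda x:cv2.resize(x[:,:,::-1],(400,290),interpolation=cv2.INTER_CUBIC)
a,b,c,e=f(t["frame"][160:275,225:385]),f(o0[160:275,225:385]),f(t["frame"][160:275,345:505]),f(d["frame"][170:312,190:386])
cv2.imwrite("pics/fin.png",np.vstack([np.hstack([a,b]),np.hstack([c,e])]))
s=env.state(); print(s["t"],s["eef_pos"])
E
```

```text
30.35 [420.39128456 410.90324134 236.20768761]
```

View pics/fin.png

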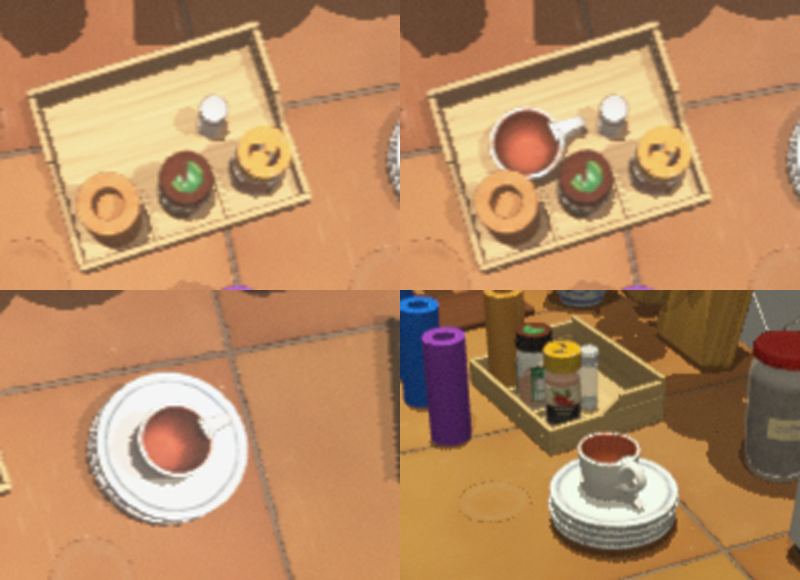

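The final views match the start. The grinder is at (109,207), was (107,206), and the dark jar is at (186,182), unchanged. The vial and yellow jar are also unchanged. The cup stands upright in the saucer well at (176,441), and the arm is clear, so I'm handing it in.

```bash
python3 -c "
from cell import env
print(env.job_done())"
```

```text
the job is handed in; nothing more can be done
None
```

I handed the job in at about 30 s: the cup stands upright in the well of the top saucer, about 4 mm off centre (bowl about 6 mm the other way), and the grinder and dark jar are back upright in their own places within about 2 mm.

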